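Roll the bend-fixture roller home under a push pad

ROBOT

A 6-joint arm with a two-finger parallel gripper is mounted at the origin on the work surface. World frame = base frame: x ahead of the robot, y to its left, z up, the work surface at z = 0. Lengths are in m, angles in rad, forces in N, time in s.
With the tool pointing down it reaches from about 0.375 to 0.9 m from the base axis. Payload 3.1 kg.
Tool frame: the origin (TCP) lies midway between the tips of the shut fingers; the grasp point (between the pads) lies 19 mm behind it; x points along the fingers, y is the direction in which the jaws open and shut, and the axes are right-handed (so a half turn about x gives the same grasp; the last joint's range is limited). The gripper opens to 87 mm and grips with 3 to 60 N. Pads are 19 mm wide; open, the fingers measure 117 mm over their backs; the gripper's body (75 mm by 190 mm) begins 51 mm behind the grasp point.
Start: joints at [1.103, 0.527, 1.433, -0, 1.181, -0.178], TCP at [0.178, 0.599, 0.223] pointing down, gripper open.
Joint ranges: [-3.08, 3.08], [-0.75, 2.2], [0.22, 2.44], [-1.43, 4.57], [0, 2.65], [-2.85, 2.85]. Speed limits (rad/s): [2.79, 2.79, 3.14, 3.14, 3.14, 3.14].

INTERFACE

Orientations are given as a unit quaternion [x, y, z, w].
In Python, from rig import get_obs, imaging, robot gives the robot as it stands.
- The arm moves only by the shell command python3 -m inch 'ROWS' [FORCE]. ROWS is JSON, a list of rows, each a list of 3 entries, a list of its own where there are three numbers: the finger opening in mm, from 0 to 87, then the shift along the tool's x, y, z in mm, then the turn, a rotation vector about the tool's x, y, z in degrees. In form: [[grip, [dx, dy, dz], [wx, wy, wz]], ...]. A call has 1 to 12 rows; each row shifts and turns the pose as measured when the row begins, along the tool's axes as they then stand; what a row does not reach is not made up. A row lasts 1/8 s, in which the tool goes at most 62.5 mm and 10.7 degrees, less where a joint would pass 70% of its speed; a pose out of reach is approached as far as the arm can. A call with a gripper value outside its range is refused whole. The fingers move at their own pace and stop on an object; FORCE is the grip in N (left out, the last holds). Time passes only in rows, so rows that do not move let the fingers close. It gives the time, the measured TCP pose, the force and the opening at its end, in the units of the state.
- get_obs(): the state, without advancing time (a new reading comes with each control period).
- imaging.camera(name): name is "side" or "top" or "wrist"; returns the picture (384x512x3 uint8, red, green, blue); there is no depth.
- imaging.camera_params(name): a dict with "camera_matrix" (3x3 intrinsics, pixels), "xyz" and "rotation" of the camera in the world. Camera axes: x right, y down, z forward; pixel columns grow to the right and rows downward; lengths in m; the calibration is good to about 2 mm. A picture is of the moment at which its call begins: read the wrist's pose just before it. camera_params takes no time and is no camera call; for the wrist camera it gives the pose at the moment of the call.
- robot.hand_in(): hands the job in, once; it reports no verdict.
Trained networks look in the newest picture that a camera, given by its name, has taken for a name from the list of things; names that differ only in an ending like _2 or _b are one class to them, and where a whole thing is asked for, a point or a joint stands for the part that bears it (a point fixed in the world has none). Each returns a list of dicts, best first, with "confidence" (0 to 1); they miss things now and then, are a little off and sometimes report something else, mostly with a low value. They report only what shows in the picture. A call takes as long as a camera call. They do not tell look-alikes from the thing itself.
- imaging.cut_out(camera, target): "pixels" (384x512 bool, what is visible of it) and "box" ([centre column, centre row, width, height] in pixels, round what is visible of it).
- imaging.tip_of(camera, target): "pixel" ([column, row] in pixels: a listed point, or the origin of a listed thing).
The state is a dict: "time": time; "q": joint angles; "joint_velocities": joint speeds; "joint_torque": joint torques, N m; "position": TCP position; "tool_rot": TCP orientation; "ft_force": force on the tool from outside, world axes, zero at the start; "moment": the same for the moment, N m; "grip_width": finger opening in m.
Only numpy, scipy, OpenCV 4.12 (cv2) and the standard library are available. Lean on these libraries where they do the work, as an engineer would, in place of code of your own. Each camera call takes 0.05 s, during which the arm holds its last target. There are 200 camera calls.

TASK

Pick up the push pad by its handle, lay its flat sole on top of the steel roller and, keeping it pressed on from above, roll the roller along the fixture, over the low hump and home against the stop block. Press gently, about 10 N and never over 25 N, push it only from above, never on its side, and do not touch the roller with the gripper or lift it. Then lay the pad back flat on its felt mat, lengthwise as it was, let go, and leave the other things on the bed alone.

Things in the scene. Friction and masses are not known exactly. Their poses are not given: they have to be found in the camera images.
- fixture: Steel roller fixture fixed to the bed: plate 250 (x) x 100 (y) x 15 mm; origin at the centre of its underside, x along the runway to the stop, z up. Runway = plate top, 15 mm up. Rails 10 mm above it, 80 mm apart. Rear bar at x = -117. Dark stop block 25 mm above the runway, face at x = +85, back at +105. Brass hump before it: flanks 18 deg, crest somewhere at x = +31 to +41, 1.5 to 6 mm high.
- seat (a point): Point on the runway (15 mm above the fixture's underside) under the middle of the roller when it touches the stop block: fixture x = +65 mm, y = 0; axes as the fixture's. Beyond the hump the runway is flat again; the roller must lie there within 3 mm of the stop, and stays where it is left.
- roller_center (a point): Centre of the loose plain steel roller, 40 mm in diameter, 70 mm long, about 0.65 kg, lying across the runway; own y = cylinder axis, x and z turn as it rolls. Its top is 40 mm above the runway. Riding the hump, it lifts the pad by the hump's height, which differs and must be felt. A flat pad moves twice as far as the roller under it; pressed below some 5 N it may slip on the hump.
- pad_handle (a point): Grasp centre of the push pad's handle, 42 mm above the sole. The pad (0.22 kg) is a flat board 150 (x) x 56 (y) x 12 mm with a grey sole; in its middle stands a wooden handle block 24 (x) x 40 (y) mm, from 12 to 62 mm above the sole. x: the long axis, z up when flat. Gripped across the 24 mm faces (closing along x) it best resists tipping.
- pad_sole (a point): Centre of the flat sole (underside) of the push pad; axes as the handle's.
- mat: Thin grey felt mat 190 (x) x 100 (y) x 3 mm, fixed on the bed, on which the pad starts, lengthwise along the mat's x, and to which it returns. Origin at the centre of its underside.
- wrench: Bystander: steel spanner about 190 mm long lying on the bed; leave alone.
- screwdriver: Bystander: screwdriver with red handle, about 170 mm long, lying on the bed; leave alone.
- specimen: Bystander: upright waisted aluminium test specimen, 22 mm in diameter, 100 mm tall; leave alone.
- bowl: Bystander: open white plastic pot, 90 mm across, 50 mm tall; leave alone.
There are look-alikes about, which are no part of the job. Leave any purple or yellow look-alike of the part that bears pad_handle alone. Of the things that look like the mat, the larger one is meant.

How it is judged:
By the outcome, as a careful person would: the job done as asked, in the order asked, and still so for the second after the job is handed in, with the robot touching nothing.
It also fails if it takes over 72 s, if anything falls off the work surface, if the arm or the gripper's body presses on something with over 40 N, if the wrist force passes 120 N, or if a joint passes its speed limit or range.

## Working session

There is one attempt and no reset: what is moved stays moved. The work goes in short steps, Python scripts to look and compute and a shell command to move; the robot and the scene stay as the last step left them, time stands still between calls to the robot, and variables do not carry over. Pictures are saved under pics/ and viewed, about 8 in all and at most 12, crops included, and the job is handed in when it is done.

```bash
ls; mkdir -p pics; cat > look.py <<'E'
from rig import get_obs, imaging, robot
import cv2, numpy as np
def save(cam,name):
    im=imaging.camera(cam); cv2.imwrite('pics/'+name,cv2.cvtColor(im,cv2.COLOR_RGB2BGR)); return im
def ray(cam,px):
    p=imaging.camera_params(cam);K=np.array(p['camera_matrix']);R=np.array(p['rotation'])
    if R.shape!=(3,3):
        from scipy.spatial.transform import Rotation; R=Rotation.from_quat(R).as_matrix()
    d=R@np.linalg.inv(K)@np.array([px[0],px[1],1.]);return np.array(p['xyz']),d
def onz(cam,px,z):
    o,d=ray(cam,px);return o+d*(z-o[2])/d[2]
def tri(a,b):
    (o1,d1),(o2,d2)=ray(*a),ray(*b)
    A=np.c_[d1,-d2];t=np.linalg.lstsq(A,o2-o1,rcond=None)[0]
    p,q=o1+t[0]*d1,o2+t[1]*d2;return (p+q)/2,np.linalg.norm(p-q)
E
python3 - <<'E'
from look import *
np.set_printoptions(precision=4,suppress=True)
ims=[]
for c in ['top','side']:
    ims.append(save(c,c+'1.png'))
    print(c,imaging.camera_params(c))
    for t in ['fixture','seat','roller_center','pad_handle','pad_sole','mat']:
        print(c,t,[(np.round(r['pixel'],1).tolist(),round(r['confidence'],2)) for r in imaging.tip_of(c,t)])
print(get_obs())
E
```

```text
pics
top {'camera_matrix': array([[416.1389,   0.    , 262.6604],
       [  0.    , 416.1389, 187.0133],
       [  0.    ,   0.    ,   1.    ]]), 'xyz': array([ 0.3787, -0.0016,  1.1771]), 'rotation': array([ 0.7052, -0.7041,  0.0539, -0.0632])}
top fixture [([328.0, 198.4], 0.72)]
top seat [([302.9, 192.3], 0.91)]
top roller_center [([338.0, 199.7], 0.62)]
top pad_handle [([200.6, 257.1], 0.95), ([173.1, 127.5], 0.87), ([205.1, 197.0], 0.86)]
top pad_sole [([208.0, 198.8], 0.73), ([207.1, 256.5], 0.64), ([180.8, 134.7], 0.61)]
top mat [([206.7, 195.2], 0.81), ([120.6, 180.6], 0.64)]
side {'camera_matrix': array([[459.3431,   0.    , 255.3462],
       [  0.    , 459.3431, 188.9903],
       [  0.    ,   0.    ,   1.    ]]), 'xyz': array([0.3659, 0.7008, 0.9416]), 'rotation': array([-0.117 ,  0.9343, -0.3342,  0.0402])}
side fixture [([268.3, 160.7], 0.92)]
side seat [([258.0, 170.6], 0.94)]
side roller_center [([268.4, 142.1], 0.69), ([259.3, 170.4], 0.24)]
side pad_handle [([237.2, 248.2], 0.61), ([312.3, 268.6], 0.57), ([145.3, 266.2], 0.57), ([185.9, 194.2], 0.28)]
side pad_sole [([146.7, 274.5], 0.78), ([236.4, 258.6], 0.76), ([304.1, 279.9], 0.75)]
side mat [([238.0, 254.2], 0.8), ([183.1, 357.7], 0.77)]
{'time': 0.7, 'q': array([ 1.1035,  0.5275,  1.4327,  0.    ,  1.1814, -0.1785]), 'joint_velocities': array([-0.0022,  0.0002, -0.0026,  0.0014,  0.0014,  0.0001]), 'joint_torque': array([ -0.0006, -43.9866, -17.695 ,   0.0633,   0.0503,  -0.    ]), 'position': array([0.1779, 0.5991, 0.2226]), 'tool_rot': array([ 0.1018,  0.6998, -0.1017,  0.6997]), 'ft_force': array([-0.0259,  0.8844,  0.4766]), 'moment': array([-0.0345, -0.0303,  0.0086]), 'grip_width': 0.08704158109131457}
```

View pictures.

```bash
python3 -c "
import cv2,numpy as np
a=cv2.imread('pics/top1.png')[90:310,80:400];b=cv2.imread('pics/side1.png')[90:384,80:400]
a=cv2.resize(a,None,fx=2.4,fy=2.4,interpolation=cv2.INTER_CUBIC);cv2.imwrite('pics/t1c.png',a)
"
```

```text
(no output)
```

View pics/t1c.png

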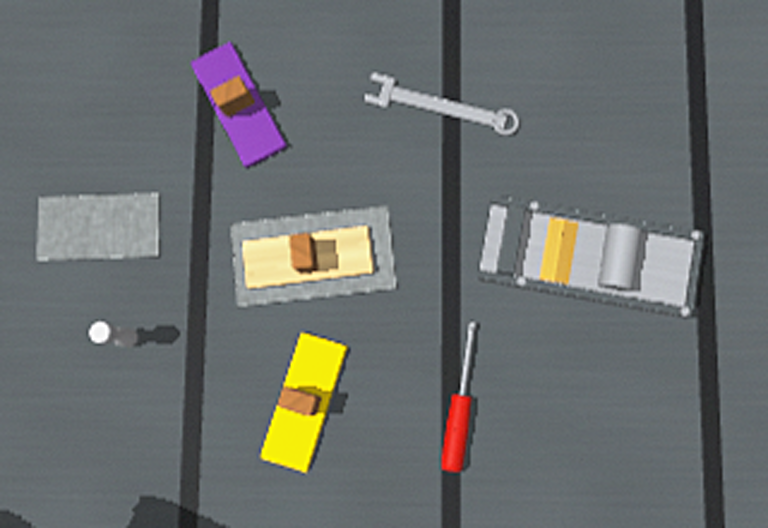

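View pics/side1.png

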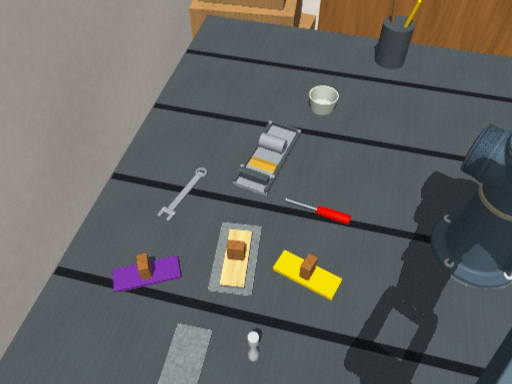

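Top view: candidates are purple (173,127), yellow (200,257) and the tan pad at (205,197) on the larger mat. I choose the tan one, with the right mat at (207,195). The fixture is at about (328,198), with the stop at the left and the roller to the right of the brass hump.

```bash
python3 - <<'E'
from look import *
np.set_printoptions(precision=4,suppress=True)
T={'fixture':((328,198.4),(268.3,160.7)),'seat':((302.9,192.3),(258,170.6)),'roller':((338,199.7),(268.4,142.1)),
'handle':((205.1,197),(237.2,248.2)),'sole':((208,198.8),(236.4,258.6)),'mat':((206.7,195.2),(238,254.2))}
for k,(a,b) in T.items():
    p,e=tri(('top',a),('side',b));print(k,p,'gap',round(e,4))
def rect(cam,mask,z,name):
    cs=max(cv2.findContours(mask.astype(np.uint8),cv2.RETR_EXTERNAL,cv2.CHAIN_APPROX_NONE)[0],key=cv2.contourArea)[:,0]
    w=np.array([onz(cam,c,z)[:2] for c in cs])
    r=cv2.minAreaRect((w*1000).astype(np.float32));print(cam,name,np.round(r[0],1),np.round(r[1],1),round(r[2],2),'area',len(cs))
for cam in ['top','side']:
    im=cv2.imread(f'pics/{cam}1.png');hsv=cv2.cvtColor(im,cv2.COLOR_BGR2HSV)
    imaging.camera(cam)
    for t,z in [('fixture',.022),('mat',.003),('pad_sole',.015),('roller_center',.04)]:
        for r in imaging.cut_out(cam,t):
            m=np.array(r['pixels']);print(round(r['confidence'],2),np.round(r['box'],0),end=' ');rect(cam,m,z,t)
    tan=cv2.inRange(hsv,(14,60,150),(28,150,255)); n,l,s,c=cv2.connectedComponentsWithStats(tan)
    for i in range(1,n):
        if s[i,4]>100: print('tan/brass',s[i],end=' ');rect(cam,l==i,.015,'')
    br=cv2.inRange(hsv,(14,151,120),(24,230,255)); n,l,s,c=cv2.connectedComponentsWithStats(br)
    for i in range(1,n):
        if s[i,4]>40: print('brass',s[i],end=' ');rect(cam,l==i,.018,'')
print(get_obs()['time'])
E
```

```text
fixture [ 0.5461 -0.1751 -0.0207] gap 0.001
seat [ 0.5581 -0.0995  0.0159] gap 0.0005
roller [ 0.5433 -0.1942  0.0337] gap 0.0177
handle [0.5394 0.171  0.0514] gap 0.0006
sole [0.5421 0.1701 0.0028] gap 0.0024
mat [0.5434 0.1703 0.025 ] gap 0.0092
0.85 [329. 197.  90.  54.] top fixture [ 544.1 -162.6] [251.2 103.2] 79.55 area 242
0.91 [121. 186.  55.  30.] top mat [582.2 423.2] [ 76.8 146.3] 1.94 area 146
0.87 [210. 198.  72.  44.] top mat [547.  164.5] [100.2 189.6] 6.71 area 192
0.92 [180. 132.  40.  54.] top pad_sole [730.2 258.1] [152.9  55.6] 29.6 area 118
0.68 [205. 259.  35.  59.] top pad_sole [376.5 170. ] [ 58.3 151.4] 73.75 area 136
0.61 [208. 196.  55.  24.] top pad_sole [542.7 169.5] [ 56.4 149.9] 7.57 area 137
0.69 [340. 198.  16.  25.] top roller_center [ 540.1 -193.2] [40.4 76. ] 79.3 area 75
tan/brass [181 184  54  26 860] top  [545.3 169.5] [ 57.2 150.2] 7.44 area 178
brass [168 122  15  12  95] top  [746.9 268.5] [20.4 37.4] 27.74 area 33
brass [305 181  16  27 278] top  [ 552.8 -126.4] [31.5 70.9] 79.18 area 73
brass [201 188   9  14 106] top  [551.1 176.5] [37.5 2
[... 1023 characters left out ...]
 13  17  16 194] side  [ 562.4 -873. ] [ 54.8 103.5] 5.16 area 51
tan/brass [ 219  229   33   59 1031] side  [543.7 171.4] [ 55.7 152.7] 7.48 area 214
brass [ 318    0   75   38 2263] side  [ 391.6 -952. ] [274.8 273. ] 4.23 area 202
brass [392   0  26  23 323] side  [  227.2 -1032.8] [199.8  77.9] 78.62 area 83
brass [ 411    0  101   56 4755] side  [   -3.1 -1018.8] [373.6 394.1] 0.08 area 285
brass [249 157  28  15 224] side  [ 551.6 -123.7] [30.3 73. ] 80.95 area 61
brass [227 240  18  20 307] side  [550.1 155.7] [40.4 51.1] 11.63 area 65
brass [137 254  14  25 237] side  [742.1 250.4] [23.3 65.2] 31.32 area 62
brass [300 254  17  26 253] side  [378.7 157.6] [65.9 27.1] 80.35 area 59
1.2
```

```bash
cat >> look.py <<'E'
from scipy.spatial.transform import Rotation as Rn
def togo(xyz,yaw,show=True):
    """total shift (tool axes, mm) and rotvec (deg, tool axes) to TCP xyz, pointing down, tool y at world yaw deg (mod 180)"""
    o=get_obs();R=Rn.from_quat(o['tool_rot']).as_matrix();p=np.array(o['position'])
    best=None
    for a in (yaw,yaw+180):
        y=np.array([np.cos(np.radians(a)),np.sin(np.radians(a)),0]);x=np.array([0,0,-1.]);G=np.c_[x,y,np.cross(x,y)]
        rv=Rn.from_matrix(R.T@G).as_rotvec(degrees=True)
        if best is None or np.linalg.norm(rv)<np.linalg.norm(best):best=rv
    print('t',round(o['time'],2),'pos',np.round(p*1e3,1),'f',np.round(o['ft_force'],1),'m',np.round(o['moment'],2),'grip',round(o['grip_width']*1e3,1),'q6',round(o['q'][5],2))
    print('shift tool',np.round(R.T@(np.array(xyz)-p)*1e3,1),'rot',np.round(best,1),'ytool',np.round(R[:,1],3),'ztool',np.round(R[:,2],3))
E
python3 -c "
from look import *
togo([.5445,.170,.223],97.4)"
```

```text
t 1.2 pos [177.9 599.1 222.5] f [ 0.3 -0.6  0.9] m [ 0.03  0.03 -0.01] grip 87.0 q6 -0.18
shift tool [  -0.5 -307.   473.6] rot [-23.9  -0.    0. ] ytool [ 0.285  0.959 -0.   ] ztool [ 0.959 -0.285 -0.   ]
```

```bash
python3 -m inch '[[87,[0,-31,47],[0,0,0]],[87,[0,-31,47],[0,0,0]],[87,[0,-31,47],[0,0,0]],[87,[0,-31,47],[0,0,0]],[87,[0,-31,47],[0,0,0]],[87,[0,-31,47],[0,0,0]],[87,[0,-31,47],[0,0,0]],[87,[0,-31,47],[0,0,0]],[87,[0,-31,47],[0,0,0]],[87,[0,0,0],[-8,0,0]],[87,[0,0,0],[-8,0,0]],[87,[0,0,0],[-8,0,0]]]' 20
python3 - <<'E'
from look import *
togo([.5445,.170,.223],97.4)
E
```

```text
time: 2.7
position: [0.5191, 0.2009, 0.224]
tool_rot: [-0.049, 0.702, 0.053, 0.709]
ft_force: [0.0, -0.1, 0.2]
grip_width: 0.0873
t 2.7 pos [519.1 200.9 224. ] f [ 0.  -0.1  0.2] m [0.01 0.02 0.01] grip 87.3 q6 -1.55
shift tool [  1.1 -34.2  20.7] rot [ 0.8  0.6 -0.3] ytool [-0.143  0.99   0.005] ztool [0.99  0.143 0.011]
```

```bash
python3 -m inch '[[87,[0,-17,10],[0.8,0.6,-0.3]],[87,[25,-17,11],[0,0,0]],[87,[30,0,0],[0,0,0]],[87,[0,0,0],[0,0,0]]]'
python3 - <<'E'
from look import *
np.set_printoptions(precision=4,suppress=True)
togo([.5445,.170,.026],97.4)
im=save('wrist','w1.png')
hsv=cv2.cvtColor(im,cv2.COLOR_RGB2HSV)
for t in ['pad_handle','pad_sole']:
    print(t,[(np.round(r['pixel'],1),round(r['confidence'],2),onz('wrist',r['pixel'],.045 if 'h' in t else .003)*1e3) for r in imaging.tip_of('wrist',t)])
for t,z in [('pad_handle',.015),('mat',.003)]:
    for r in imaging.cut_out('wrist',t):
        cs=max(cv2.findContours(np.array(r['pixels']).astype(np.uint8),0,cv2.CHAIN_APPROX_NONE)[0],key=len)[:,0]
        w=np.array([onz('wrist',c,z)[:2]*1e3 for c in cs],np.float32)
        print(t,round(r['confidence'],2),r['box'],cv2.minAreaRect(w))
E
```

```text
time: 3.2
position: [0.5497, 0.1663, 0.1691]
tool_rot: [-0.043, 0.704, 0.041, 0.708]
ft_force: [0.1, -0.1, -0.2]
grip_width: 0.0866
t 3.2 pos [549.7 166.3 169.1] f [ 0.1 -0.1 -0.2] m [-0.    0.04 -0.02] grip 86.6 q6 -1.59
shift tool [143.1   4.7  -5.4] rot [-0.6  0.3  0.2] ytool [-0.118  0.993 -0.003] ztool [0.993 0.118 0.005]
pad_handle [(array([283. ,   5.1]), 0.92, array([381.3483, 168.8346,  45.    ])), (array([262.6, 189.7]), 0.81, array([548.996 , 171.7067,  45.    ]))]
pad_sole [(array([283.5,  21.8]), 0.83, array([381.7653, 173.1902,   3.    ])), (array([260.2, 183.7]), 0.62, array([552.5442, 170.2541,   3.    ]))]
pad_handle 0.78 [274.2, 52.5, 89.9, 104.5] ((404.18524169921875, 164.0688018798828), (55.98646926879883, 102.97819519042969), 72.95408630371094)
pad_handle 0.71 [297.9, 288.1, 51.9, 26.5] ((679.7227783203125, 232.87469482421875), (34.52486038208008, 62.96484375), 7.008135795593262)
pad_handle 0.65 [261.5, 186.2, 128.7, 59.8] ((552.570068359375, 171.2252197265625), (64.97393035888672, 150.31382751464844), 7.768324375152588)
mat 0.82 [256.4, 182.9, 170.8, 87.9] ((552.5037231445312, 165.48135375976562), (102.47760009765625, 193.3555908203125), 6.939480781555176)
mat 0.76 [454.9, 224.3, 113.5, 49.2] ((559.178466796875, 415.00897216796875), (34.44025421142578, 131.3435516357422), 7.813192367553711)
```

View pics/w1.png

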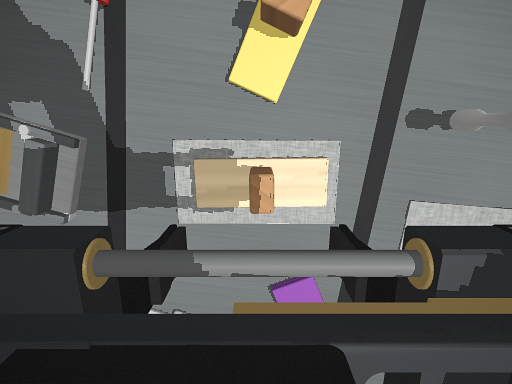

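```bash
python3 -m inch '[[87,[40,2.5,-1],[-0.6,0.3,0.2]],[87,[40,2.5,0],[0,0,0]],[87,[25,0,0],[0,0,0]],[87,[0,0,0],[0,0,0]]]'
python3 - <<'E'
from look import *
togo([.548,.1705,.026],97.4)
E
```

```text
time: 3.95
position: [0.5555, 0.1742, 0.0707]
tool_rot: [-0.046, 0.699, 0.048, 0.712]
ft_force: [-0.0, 0.8, 0.5]
grip_width: 0.0872
t 3.95 pos [555.5 174.2  70.7] f [-0.   0.8  0.5] m [0.04 0.08 0.04] grip 87.2 q6 -1.59
shift tool [44.5 -2.7 -8.8] rot [ 0.2  1.1 -0. ] ytool [-0.132  0.991  0.001] ztool [0.991 0.132 0.019]
```

```bash
python3 -m inch '[[87,[20,-2.7,-5],[0,1.1,0]],[87,[15,0,-4],[0,0,0]],[87,[4,0,0],[0,0,0]],[87,[0,0,0],[0,0,0]]]'
python3 - <<'E'
from look import *
togo([.548,.1705,.026],97.4)
E
```

```text
time: 4.45
position: [0.5493, 0.1706, 0.0323]
tool_rot: [-0.047, 0.704, 0.047, 0.707]
ft_force: [1.1, -0.8, 0.4]
grip_width: 0.087
t 4.45 pos [549.3 170.6  32.3] f [ 1.1 -0.8  0.4] m [-0.02  0.   -0.01] grip 87.0 q6 -1.6
shift tool [ 6.3  0.1 -1.3] rot [ 0.2  0.3 -0. ] ytool [-0.133  0.991  0.   ] ztool [0.991 0.133 0.005]
```

```bash
python3 -m inch '[[87,[6,0,-1],[0.2,0.3,0]],[87,[0,0,0],[0,0,0]],[87,[0,0,0],[0,0,0]]]'
python3 - <<'E'
from look import *
togo([.548,.1705,.026],97.4)
E
python3 -m inch '[[40,[0,0,0],[0,0,0]],[20,[0,0,0],[0,0,0]],[15,[0,0,0],[0,0,0]],[15,[0,0,0],[0,0,0]],[15,[0,0,0],[0,0,0]],[15,[0,0,0],[0,0,0]],[15,[0,0,0],[0,0,0]],[15,[0,0,0],[0,0,0]]]' 45
python3 - <<'E'
from look import *
togo([.548,.1705,.026],97.4)
E
```

```text
time: 4.82
position: [0.5491, 0.1705, 0.0268]
tool_rot: [-0.046, 0.705, 0.046, 0.706]
ft_force: [-0.5, -0.6, -0.1]
grip_width: 0.087
t 4.83 pos [549.1 170.5  26.8] f [-0.5 -0.6 -0.1] m [ 0.03  0.05 -0.02] grip 87.0 q6 -1.59
shift tool [ 0.8  0.1 -1.1] rot [ 0.   0.1 -0. ] ytool [-0.129  0.992  0.   ] ztool [0.992 0.129 0.001]
time: 5.82
position: [0.5494, 0.1705, 0.0273]
tool_rot: [-0.046, 0.705, 0.046, 0.706]
ft_force: [-0.1, 1.0, 0.1]
grip_width: 0.0235
t 5.83 pos [549.4 170.5  27.3] f [-0.1  1.   0.1] m [ 0.01 -0.04 -0.04] grip 23.5 q6 -1.59
shift tool [ 1.3  0.2 -1.4] rot [ 0.   0.1 -0. ] ytool [-0.129  0.992  0.   ] ztool [0.992 0.129 0.002]
```

```bash
python3 -m inch '[[15,[-10,0,0],[0,0,0]],[15,[-25,0,0],[0,0,0]],[15,[-35,0,0],[0,0,0]],[15,[-35,0,0],[0,0,0]],[15,[-30,-20,0],[0,0,0]],[15,[0,-45,0],[3,0,0]],[15,[0,-45,0],[3,0,0]],[15,[0,-45,0],[3,0,0]],[15,[0,-45,0],[3,0,0]],[15,[0,-45,0],[3,0,0]],[15,[0,-30,0],[3,0,0]],[15,[0,0,0],[0,0,0]]]'
python3 - <<'E'
from look import *
togo([.530,-.240,.13],79.5)
E
```

```text
time: 7.32
position: [0.5505, -0.1106, 0.1704]
tool_rot: [0.068, 0.703, -0.068, 0.705]
ft_force: [0.6, 0.8, -2.7]
grip_width: 0.0237
t 7.33 pos [ 550.5 -110.6  170.4] f [ 0.6  0.8 -2.7] m [ 0.06 -0.03  0.03] grip 23.7 q6 -1.78
shift tool [  40.4 -130.9    4.6] rot [-0.5  0.1  0. ] ytool [ 0.191  0.982 -0.   ] ztool [ 0.982 -0.191  0.002]
```

```bash
python3 -m inch '[[15,[10,-40,2],[-0.5,0,0]],[15,[15,-45,2],[0,0,0]],[15,[15,-43,0],[0,0,0]],[15,[0,-3,0],[0,0,0]],[15,[0,0,0],[0,0,0]]]'
python3 - <<'E'
from look import *
np.set_printoptions(precision=1,suppress=True)
togo([.530,-.240,.12],79.5)
a=save('side','s2.png');b=save('top','t2.png')
h=np.hstack([cv2.resize(x,(400,390),interpolation=cv2.INTER_CUBIC) for x in (a[90:220,200:333],b[120:250,270:403])])
cv2.imwrite('pics/c2.png',cv2.cvtColor(h,cv2.COLOR_RGB2BGR))
for c in ['side','top']:
  for t in ['pad_handle','pad_sole','roller_center','seat']:
    print(c,t,[(r['pixel'],round(r['confidence'],2)) for r in imaging.tip_of(c,t)])
E
```

```text
time: 7.95
position: [0.5305, -0.2375, 0.1306]
tool_rot: [0.064, 0.703, -0.061, 0.705]
ft_force: [1.0, 0.9, -2.5]
grip_width: 0.0238
t 7.95 pos [ 530.5 -237.5  130.6] f [ 1.   0.9 -2.5] m [ 0. -0. -0.] grip 23.8 q6 -2.01
shift tool [10.6 -2.6 -0.1] rot [ 0.3  0.1 -0.2] ytool [0.2 1.  0. ] ztool [ 1.  -0.2  0. ]
side pad_handle [([142.9, 266.6], 0.81), ([311.4, 265.5], 0.75), ([281.9, 104.0], 0.65), ([253.6, 354.4], 0.24)]
side pad_sole [([303.3, 274.1], 0.84), ([279.3, 113.6], 0.73)]
side roller_center []
side seat [([260.0, 172.3], 0.72)]
top pad_handle [([204.5, 259.8], 0.74), ([175.2, 126.3], 0.72)]
top pad_sole [([179.1, 133.8], 0.81), ([206.4, 254.9], 0.74), ([360.3, 198.6], 0.62)]
top roller_center [([338.0, 194.2], 0.47)]
top seat [([302.1, 193.1], 0.83)]
```

View pics/c2.png

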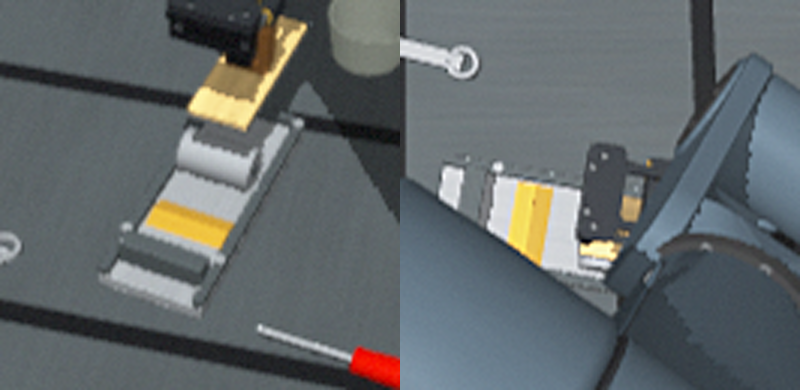

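```bash
python3 - <<'E'
from look import *
print(onz('side',(281.9,104),.149)*1e3,onz('side',(279.3,113.6),.106)*1e3)
E
python3 -m inch '[[15,[20,-2.5,0],[0.3,0.1,-0.2]],[15,[20,0,0],[0,0,0]],[15,[0,0,0],[0,0,0]],[15,[0,0,0],[0,0,0]]]'
python3 - <<'E'
from look import *
togo([.530,-.240,.082],79.5)
E
```

```text
[ 526.4418114  -227.39743581  149.        ] [ 533.64421289 -237.05846431  106.        ]
time: 8.95
position: [0.5316, -0.2413, 0.0912]
tool_rot: [0.063, 0.703, -0.065, 0.706]
ft_force: [0.1, 1.1, -2.0]
grip_width: 0.0237
t 8.95 pos [ 531.6 -241.3   91.2] f [ 0.1  1.1 -2. ] m [-0.04 -0.02  0.02] grip 23.7 q6 -2.01
shift tool [ 9.2  1.  -1.8] rot [0.1 0.2 0.1] ytool [ 0.181  0.983 -0.002] ztool [ 0.983 -0.181  0.004]
```

```bash
python3 -m inch '[[15,[5,1,-1.5],[0,0.2,0]],[15,[2,0,0],[0,0,0]],[15,[0,0,0],[0,0,0]],[15,[0,0,0],[0,0,0]]]'
python3 -m inch '[[15,[1.5,0,0],[0,0,0]],[15,[1.5,0,0],[0,0,0]]]'
python3 -m inch '[[15,[1.5,0,0],[0,0,0]],[15,[1.5,0,0],[0,0,0]]]'
python3 -c "
from look import *
togo([.530,-.240,.079],79.5)"
```

```text
time: 9.45
position: [0.5312, -0.2405, 0.0856]
tool_rot: [0.063, 0.703, -0.066, 0.705]
ft_force: [1.3, 0.0, -2.3]
grip_width: 0.0242
time: 9.7
position: [0.5314, -0.2407, 0.0827]
tool_rot: [0.063, 0.703, -0.066, 0.705]
ft_force: [0.5, 0.2, -2.4]
grip_width: 0.0238
time: 9.95
position: [0.5314, -0.2407, 0.0794]
tool_rot: [0.063, 0.703, -0.066, 0.705]
ft_force: [-0.0, 0.8, -1.7]
grip_width: 0.0237
t 9.95 pos [ 531.4 -240.7   79.4] f [-0.   0.8 -1.7] m [ 0.07  0.05 -0.03] grip 23.7 q6 -2.0
shift tool [ 0.4  0.5 -1.5] rot [0.1 0.2 0.2] ytool [ 0.181  0.983 -0.004] ztool [ 0.983 -0.181  0.004]
```

```bash
for i in 1; do python3 -m inch '[[15,[0.7,0,0],[0,0,0.2]]]'; done; python3 -m inch '[[15,[0.7,0,0],[0,0,0]]]';python3 -m inch '[[15,[0.7,0,0],[0,0,0]]]'
```

```text
time: 10.07
position: [0.5314, -0.2407, 0.0791]
tool_rot: [0.064, 0.703, -0.064, 0.706]
ft_force: [-0.9, 0.6, 3.7]
grip_width: 0.0238
time: 10.2
position: [0.5315, -0.2408, 0.079]
tool_rot: [0.064, 0.703, -0.064, 0.706]
ft_force: [-2.4, 0.4, 6.2]
grip_width: 0.0236
time: 10.32
position: [0.5314, -0.2408, 0.079]
tool_rot: [0.064, 0.703, -0.064, 0.706]
ft_force: [-1.0, -0.1, 5.0]
grip_width: 0.0237
```

```bash
python3 -m inch '[[15,[0.9,2,0],[0,0,0]],[15,[0.9,4,0],[0,0,0]],[15,[0.9,4,0],[0,0,0]]]'; python3 -c "
from look import *
togo([.5315,-.240,.079],79.5)"
python3 -m inch '[[15,[0.9,4,0],[0,0,0]],[15,[0.9,4,0],[0,0,0]],[15,[0.9,4,0],[0,0,0]]]'; python3 -c "
from look import *
togo([.5315,-.240,.079],79.5)"
```

```text
time: 10.7
position: [0.5331, -0.2316, 0.0791]
tool_rot: [0.064, 0.703, -0.065, 0.706]
ft_force: [-1.2, -0.3, 5.9]
grip_width: 0.0235
t 10.7 pos [ 533.1 -231.6   79.1] f [-1.2 -0.3  5.9] m [0.36 0.36 0.09] grip 23.5 q6 -1.99
shift tool [ 0.1 -8.6 -0.1] rot [0.1 0.3 0.1] ytool [ 0.181  0.983 -0.001] ztool [ 0.983 -0.181  0.005]
time: 11.08
position: [0.5352, -0.22, 0.0791]
tool_rot: [0.063, 0.702, -0.065, 0.706]
ft_force: [-1.4, 0.8, 5.9]
grip_width: 0.0236
t 11.07 pos [ 535.2 -220.    79.1] f [-1.4  0.8  5.9] m [0.33 0.42 0.08] grip 23.6 q6 -1.97
shift tool [  0.2 -20.4  -0. ] rot [0.1 0.3 0.1] ytool [ 0.181  0.984 -0.002] ztool [ 0.984 -0.181  0.005]
```

```bash
python3 -m inch '[[15,[1,5,0],[0,0.3,0]],[15,[1,5,0],[0,0,0]],[15,[1,5,0],[0,0,0]],[15,[1,5,0],[0,0,0]],[15,[1,5,0],[0,0,0]],[15,[1,5,0],[0,0,0]]]'; python3 -m inch '[[15,[1,5,0],[0,0.1,0.1]],[15,[1,5,0],[0,0,0]],[15,[1,4,0],[0,0,0]],[15,[1,3,0],[0,0,0]]]'; python3 - <<'E'
from look import *
np.set_printoptions(precision=1,suppress=True)
togo([.5315,-.240,.079],79.5)
save('side','s3.png')
print([(r['pixel'],r['confidence'],onz('side',r['pixel'],.035)*1e3) for r in imaging.tip_of('side','roller_center')])
for r in imaging.cut_out('side','roller_center'): print(r['box'],r['confidence'])
E
```

```text
time: 11.82
position: [0.5405, -0.1909, 0.0792]
tool_rot: [0.062, 0.704, -0.066, 0.705]
ft_force: [-2.8, 0.7, 6.9]
grip_width: 0.0237
time: 12.32
position: [0.5435, -0.1744, 0.0792]
tool_rot: [0.062, 0.704, -0.066, 0.705]
ft_force: [-1.9, 0.8, 6.2]
grip_width: 0.0235
t 12.32 pos [ 543.5 -174.4   79.2] f [-1.9  0.8  6.2] m [ 0.2  0.4 -0. ] grip 23.5 q6 -1.89
shift tool [  0.5 -66.7  -0.1] rot [0.2 0.1 0.3] ytool [ 0.2  1.  -0. ] ztool [ 1.  -0.2  0. ]
[]
[278.4, 153.0, 10.9, 12.4] 0.39
```

```bash
python3 -m inch '[[15,[1,4,0],[0.2,0,0.2]],[15,[1,4,0],[0,0,0]],[15,[1,3,0],[0,0,0]],[15,[1,2,0],[0,0,0]],[15,[1,2,0],[0,0,0]]]'; python3 -m inch '[[15,[1,2,0],[0,0,0]],[15,[1,2,0],[0,0,0]]]';  python3 -m inch '[[15,[1,2,0],[0,0,0]],[15,[1,2,0],[0,0,0]]]'; python3 -m inch '[[15,[1,2,0],[0,0,0]],[15,[1,2,0],[0,0,0]]]'; python3 - <<'E'
from look import *
togo([.5315,-.240,.079],79.5)
E
```

```text
time: 13.1
position: [0.546, -0.1603, 0.0792]
tool_rot: [0.063, 0.703, -0.066, 0.705]
ft_force: [-2.5, 0.4, 6.8]
grip_width: 0.0237
time: 13.35
position: [0.5466, -0.1567, 0.0792]
tool_rot: [0.062, 0.703, -0.066, 0.705]
ft_force: [-2.0, 0.4, 7.3]
grip_width: 0.0237
time: 13.6
position: [0.5473, -0.1531, 0.0792]
tool_rot: [0.061, 0.703, -0.066, 0.706]
ft_force: [-2.3, -0.6, 7.1]
grip_width: 0.0238
time: 13.85
position: [0.5479, -0.1495, 0.0792]
tool_rot: [0.061, 0.703, -0.067, 0.706]
ft_force: [-1.9, 0.4, 7.3]
grip_width: 0.0236
t 13.85 pos [ 547.9 -149.5   79.2] f [-1.9  0.4  7.3] m [ 0.09  0.52 -0.07] grip 23.6 q6 -1.84
shift tool [  0.9 -92.    0.1] rot [0.2 0.3 0.5] ytool [ 0.179  0.984 -0.008] ztool [ 0.984 -0.179  0.005]
```

```bash
python3 -m inch '[[15,[1,2,0],[0.1,0.2,0.3]],[15,[1,2,0],[0,0,0.2]]]'; python3 -m inch '[[15,[1,2,0],[0,0,0]],[15,[1,2,0],[0,0,0]]]';  python3 -m inch '[[15,[1,2,0],[0,0,0]],[15,[1,2,0],[0,0,0]]]'; python3 - <<'E'
from look import *
togo([.5315,-.240,.079],79.5)
E
```

```text
time: 14.1
position: [0.5486, -0.146, 0.0792]
tool_rot: [0.064, 0.703, -0.064, 0.705]
ft_force: [-4.0, -1.3, 8.2]
grip_width: 0.0235
time: 14.35
position: [0.549, -0.1441, 0.0794]
tool_rot: [0.061, 0.703, -0.065, 0.705]
ft_force: [-2.8, -2.2, 7.5]
grip_width: 0.0236
time: 14.6
position: [0.5494, -0.1423, 0.0797]
tool_rot: [0.059, 0.703, -0.066, 0.705]
ft_force: [-4.3, -2.0, 7.2]
grip_width: 0.0239
t 14.6 pos [ 549.4 -142.3   79.7] f [-4.3 -2.   7.2] m [-0.56  0.73 -0.15] grip 23.9 q6 -1.83
shift tool [  1.6 -99.3  -0.3] rot [0.3 0.2 0.5] ytool [ 0.177  0.984 -0.009] ztool [ 0.984 -0.177  0.004]
```

```bash
python3 -m inch '[[15,[1,2.5,-0.2],[0.1,0.1,0.3]],[15,[1,2.5,-0.2],[0.1,0,0.2]]]'; python3 -m inch '[[15,[1,2.5,-0.2],[0,0,0.2]],[15,[1,2.5,-0.2],[0,0,0.2]]]';  python3 -m inch '[[15,[1,2.5,-0.2],[0,0,0.2]],[15,[1,2.5,-0.2],[0,0,0.2]]]'; python3 - <<'E'
from look import *
togo([.5315,-.240,.079],79.5)
E
```

```text
time: 14.85
position: [0.5498, -0.1396, 0.0801]
tool_rot: [0.062, 0.703, -0.065, 0.705]
ft_force: [-2.9, -1.9, 8.0]
grip_width: 0.0235
time: 15.1
position: [0.5502, -0.137, 0.0805]
tool_rot: [0.062, 0.703, -0.064, 0.706]
ft_force: [-3.3, -1.6, 7.7]
grip_width: 0.0237
time: 15.35
position: [0.5507, -0.1344, 0.081]
tool_rot: [0.062, 0.702, -0.062, 0.707]
ft_force: [-3.5, -2.0, 6.8]
grip_width: 0.0236
t 15.35 pos [ 550.7 -134.4   81. ] f [-3.5 -2.   6.8] m [-0.57  0.75 -0.06] grip 23.6 q6 -1.83
shift tool [   2.  -107.4   -0.4] rot [ 0.4  0.4 -0. ] ytool [0.175 0.984 0.   ] ztool [ 0.984 -0.175  0.007]
```

```bash
python3 -m inch '[[15,[1,2.5,-0.3],[0.2,0.2,0.1]],[15,[1,2.5,-0.3],[0.2,0.1,0.1]],[15,[1,2.5,-0.3],[0,0,0.1]]]'; python3 -m inch '[[15,[1,2.5,-0.3],[0,0,0.1]],[15,[1,2.5,-0.3],[0,0.1,0.1]],[15,[1,2.5,-0.3],[0,0,0.1]]]';  python3 -m inch '[[15,[1,2.5,-0.3],[0,0,0.1]],[15,[1,2.5,-0.3],[0,0,0.1]],[15,[1,2.5,-0.3],[0,0,0.1]]]'; python3 - <<'E'
from look import *
togo([.5315,-.240,.079],79.5)
E
```

```text
time: 15.72
position: [0.5515, -0.1306, 0.0815]
tool_rot: [0.063, 0.703, -0.064, 0.706]
ft_force: [-3.3, -1.7, 7.0]
grip_width: 0.0238
time: 16.1
position: [0.5522, -0.1267, 0.0821]
tool_rot: [0.061, 0.702, -0.064, 0.706]
ft_force: [-2.7, -2.1, 7.4]
grip_width: 0.024
time: 16.48
position: [0.5528, -0.1227, 0.0827]
tool_rot: [0.059, 0.702, -0.064, 0.707]
ft_force: [-2.2, -1.5, 7.4]
grip_width: 0.024
t 16.48 pos [ 552.8 -122.7   82.7] f [-2.2 -1.5  7.4] m [-0.61  0.75 -0.06] grip 24.0 q6 -1.81
shift tool [   4.4 -119.2   -0.8] rot [0.5 0.5 0.3] ytool [ 0.173  0.985 -0.006] ztool [ 0.985 -0.173  0.009]
```

```bash
python3 -m inch '[[15,[1,2.5,-0.1],[0.2,0.3,0.3]],[15,[1,2.5,-0.1],[0.2,0.2,0.2]],[15,[1,2.5,-0.1],[0.1,0,0.1]]]'; python3 -m inch '[[15,[1,2.5,-0.1],[0,0.1,0.1]],[15,[1,2.5,-0.1],[0,0.1,0.1]]]';  python3 -m inch '[[15,[1,2,-0.1],[0,0,0.1]],[15,[1,2,-0.1],[0,0,0.1]]]'; python3 - <<'E'
from look import *
togo([.5315,-.240,.079],79.5)
E
```

```text
time: 16.85
position: [0.5538, -0.1189, 0.0834]
tool_rot: [0.062, 0.704, -0.064, 0.705]
ft_force: [-2.3, -1.8, 7.1]
grip_width: 0.0238
time: 17.1
position: [0.5544, -0.1162, 0.0838]
tool_rot: [0.061, 0.704, -0.064, 0.704]
ft_force: [-2.4, -3.0, 7.2]
grip_width: 0.0237
time: 17.35
position: [0.5547, -0.1141, 0.084]
tool_rot: [0.061, 0.704, -0.063, 0.705]
ft_force: [-2.8, -0.8, 7.2]
grip_width: 0.0234
t 17.35 pos [ 554.7 -114.1   84. ] f [-2.8 -0.8  7.2] m [-0.49  0.56 -0.05] grip 23.4 q6 -1.79
shift tool [   5.5 -128.    -0.9] rot [0.4 0.1 0.2] ytool [ 0.175  0.985 -0.004] ztool [ 0.985 -0.175  0.001]
```

```bash
python3 -m inch '[[15,[1,2,-0.1],[0.2,0,0.2]],[15,[1,2,-0.1],[0.2,0,0.1]]]'; python3 -m inch '[[15,[1,2,-0.1],[0,0,0.1]],[15,[1.1,2,-0.1],[0,0,0.1]]]';  python3 -m inch '[[15,[1.1,1.5,-0.1],[0,0,0.1]],[15,[1.1,1.5,-0.1],[0,0,0.1]]]'; python3 - <<'E'
from look import *
togo([.5315,-.240,.079],79.5)
E
```

```text
time: 17.6
position: [0.5552, -0.1118, 0.0842]
tool_rot: [0.063, 0.703, -0.065, 0.705]
ft_force: [-3.6, -1.2, 6.3]
grip_width: 0.0233
time: 17.85
position: [0.5556, -0.1092, 0.0844]
tool_rot: [0.063, 0.703, -0.064, 0.705]
ft_force: [-2.9, -0.4, 8.2]
grip_width: 0.0239
time: 18.1
position: [0.5559, -0.1073, 0.0845]
tool_rot: [0.062, 0.703, -0.063, 0.706]
ft_force: [-2.7, -0.6, 7.1]
grip_width: 0.0236
t 18.1 pos [ 555.9 -107.3   84.5] f [-2.7 -0.6  7.1] m [-0.28  0.62 -0.  ] grip 23.6 q6 -1.78
shift tool [   5.6 -135.    -0.6] rot [0.3 0.3 0. ] ytool [ 0.177  0.984 -0.001] ztool [ 0.984 -0.177  0.005]
```

```bash
python3 -m inch '[[15,[1.1,2,-0.1],[0.2,0.2,0.1]],[15,[1.1,2,-0.1],[0.1,0,0]]]'; python3 -m inch '[[15,[1.1,2,-0.1],[0,0,0.1]],[15,[1.1,2,-0.1],[0,0,0.1]]]';  python3 -m inch '[[15,[1.1,1.5,-0.1],[0,0,0.1]],[15,[1.1,1.5,-0.1],[0,0,0.1]]]'; python3 - <<'E'
from look import *
togo([.5315,-.240,.079],79.5)
E
```

```text
time: 18.35
position: [0.5566, -0.1042, 0.0845]
tool_rot: [0.064, 0.703, -0.065, 0.705]
ft_force: [-2.4, 0.2, 6.1]
grip_width: 0.0237
time: 18.6
position: [0.5572, -0.1005, 0.0845]
tool_rot: [0.064, 0.703, -0.064, 0.706]
ft_force: [-2.0, 0.5, 7.3]
grip_width: 0.0241
time: 18.85
position: [0.5577, -0.0974, 0.0844]
tool_rot: [0.065, 0.702, -0.062, 0.706]
ft_force: [-1.9, 1.1, 6.5]
grip_width: 0.0235
t 18.85 pos [557.7 -97.4  84.4] f [-1.9  1.1  6.5] m [ 0.02  0.45 -0.01] grip 23.5 q6 -1.77
shift tool [   4.8 -145.    -0.3] rot [ 0.2  0.3 -0.2] ytool [0.179 0.984 0.004] ztool [ 0.984 -0.179  0.005]
```

```bash
python3 -m inch '[[15,[1.2,1.2,-0.1],[0.1,0.2,-0.1]],[15,[1.2,1.2,-0.1],[0,0,0]]]'; python3 -m inch '[[15,[1.2,1.2,-0.1],[0,0,0]],[15,[1.2,1.2,-0.1],[0,0,0]]]';  python3 -m inch '[[15,[1.2,1.2,-0.1],[0,0,0]],[15,[1.2,1.2,-0.1],[0,0,0]]]'; python3 - <<'E'
from look import *
togo([.5315,-.240,.079],79.5)
E
```

```text
time: 19.1
position: [0.5583, -0.0947, 0.0841]
tool_rot: [0.064, 0.703, -0.063, 0.705]
ft_force: [-0.6, 1.5, 6.5]
grip_width: 0.0237
time: 19.35
position: [0.5588, -0.0916, 0.0838]
tool_rot: [0.064, 0.703, -0.063, 0.706]
ft_force: [-1.8, 1.4, 6.6]
grip_width: 0.0236
time: 19.6
position: [0.5594, -0.0882, 0.0833]
tool_rot: [0.064, 0.702, -0.063, 0.706]
ft_force: [-1.6, 2.2, 5.9]
grip_width: 0.0235
t 19.6 pos [559.4 -88.2  83.3] f [-1.6  2.2  5.9] m [0.27 0.32 0.04] grip 23.5 q6 -1.75
shift tool [   3.9 -154.3   -0.2] rot [ 0.2  0.3 -0.1] ytool [0.179 0.984 0.003] ztool [ 0.984 -0.179  0.006]
```

```bash
python3 -m inch '[[15,[1.3,1,-0.1],[0.1,0.3,-0.1]],[15,[1.3,1,-0.1],[0,0,0]],[15,[1.3,1,-0.1],[0,0,0]]]'; python3 -m inch '[[15,[1.3,1,-0.1],[0,0.1,0]],[15,[1.3,1,-0.1],[0,0,0]],[15,[1.3,1,-0.1],[0,0,0]]]';  python3 -m inch '[[15,[1.3,1,-0.1],[0,0.1,0]],[15,[1.3,1,-0.1],[0,0,0]]]'; python3 - <<'E'
from look import *
togo([.5315,-.240,.079],79.5)
E
```

```text
time: 19.98
position: [0.5603, -0.0837, 0.0826]
tool_rot: [0.065, 0.703, -0.064, 0.705]
ft_force: [-1.6, 1.9, 7.8]
grip_width: 0.0238
time: 20.35
position: [0.5612, -0.079, 0.0818]
tool_rot: [0.065, 0.703, -0.063, 0.705]
ft_force: [-1.1, 2.8, 6.6]
grip_width: 0.0237
time: 20.6
position: [0.5617, -0.076, 0.0814]
tool_rot: [0.065, 0.703, -0.063, 0.705]
ft_force: [-0.8, 2.9, 6.5]
grip_width: 0.0238
t 20.6 pos [561.7 -76.   81.4] f [-0.8  2.9  6.5] m [ 0.21  0.37 -0.01] grip 23.8 q6 -1.73
shift tool [ 1.700e+00 -1.668e+02 -1.000e-01] rot [ 0.1  0.2 -0.2] ytool [0.18  0.984 0.004] ztool [ 0.984 -0.18   0.003]
```

```bash
python3 -m inch '[[15,[1.3,1,-0.1],[0.1,0.2,-0.1]],[15,[1.3,1,-0.1],[0,0,-0.1]],[15,[1.3,1,-0.1],[0,0,0]]]'; python3 -m inch '[[15,[1.3,1,-0.1],[0,0.1,0]],[15,[1.3,1,-0.1],[0,0,0]],[15,[1.3,1,-0.1],[0,0,0]]]';  python3 -m inch '[[15,[1.3,1,-0.1],[0,0.1,0]],[15,[1.3,1,-0.1],[0,0,0]],[15,[1.2,1,-0.1],[0,0,0]]]'; python3 - <<'E'
from look import *
togo([.5315,-.240,.079],79.5)
E
```

```text
time: 20.98
position: [0.5627, -0.0714, 0.0805]
tool_rot: [0.065, 0.703, -0.064, 0.705]
ft_force: [-1.6, 2.4, 7.0]
grip_width: 0.0238
time: 21.35
position: [0.5635, -0.0668, 0.0798]
tool_rot: [0.065, 0.703, -0.064, 0.705]
ft_force: [-1.6, 2.7, 7.4]
grip_width: 0.0235
time: 21.72
position: [0.5643, -0.0624, 0.0792]
tool_rot: [0.065, 0.703, -0.063, 0.705]
ft_force: [-1.0, 0.5, 6.1]
grip_width: 0.0234
t 21.73 pos [564.3 -62.4  79.2] f [-1.   0.5  6.1] m [-0.25  0.5  -0.05] grip 23.4 q6 -1.7
shift tool [-4.000e-01 -1.806e+02 -1.000e-01] rot [ 0.1  0.2 -0.2] ytool [0.181 0.984 0.003] ztool [ 0.984 -0.181  0.003]
```

```bash
python3 -m inch '[[15,[1,1.5,-0.1],[0.1,0.2,-0.1]],[15,[1,1.5,-0.1],[0,0,0]],[15,[1,1.5,-0.1],[0,0,0]]]'; python3 -m inch '[[15,[1,1.5,-0.1],[0,0,0]],[15,[1,1.5,-0.1],[0,0,0]]]';  python3 -m inch '[[15,[1,1.5,-0.1],[0,0.1,0]],[15,[1,1.5,-0.1],[0,0,0]]]'; python3 - <<'E'
from look import *
np.set_printoptions(precision=1,suppress=True)
togo([.5315,-.240,.079],79.5)
E
```

```text
time: 22.1
position: [0.5651, -0.0585, 0.0789]
tool_rot: [0.064, 0.704, -0.065, 0.705]
ft_force: [-1.7, 0.4, 6.2]
grip_width: 0.0232
time: 22.35
position: [0.5654, -0.0561, 0.0788]
tool_rot: [0.063, 0.703, -0.065, 0.705]
ft_force: [-2.2, 0.3, 6.2]
grip_width: 0.0236
time: 22.6
position: [0.5658, -0.0536, 0.0787]
tool_rot: [0.062, 0.704, -0.066, 0.705]
ft_force: [-1.2, 0.2, 6.9]
grip_width: 0.0237
t 22.6 pos [565.8 -53.6  78.7] f [-1.2  0.2  6.9] m [-0.4  0.4 -0.2] grip 23.7 q6 -1.67
shift tool [   0.7 -189.5   -0.4] rot [0.2 0.1 0.3] ytool [ 0.2  1.  -0. ] ztool [ 1.  -0.2  0. ]
```

```bash
python3 -m inch '[[15,[1,1.5,-0.1],[0.1,0.1,0.2]],[15,[1,1.5,-0.1],[0,0,0.2]]]'; python3 -m inch '[[15,[1,1.5,-0.1],[0,0,0.1]],[15,[1,1.5,-0.1],[0,0,0.1]]]';  python3 -m inch '[[15,[1,1.5,-0.1],[0,0.1,0.1]],[15,[1,1.5,-0.1],[0,0,0.1]]]'; python3 - <<'E'
from look import *
np.set_printoptions(precision=1,suppress=True)
togo([.5315,-.240,.079],79.5)
im=save('top','t4.png'); s=save('side','s4.png')
h=np.hstack([cv2.resize(x,(400,390),interpolation=cv2.INTER_CUBIC) for x in (s[90:220,200:333],im[120:250,270:403])])
cv2.imwrite('pics/c4.png',cv2.cvtColor(h,cv2.COLOR_RGB2BGR))
E
```

```text
time: 22.85
position: [0.5664, -0.0512, 0.0789]
tool_rot: [0.064, 0.704, -0.064, 0.705]
ft_force: [-2.7, 0.6, 8.6]
grip_width: 0.0238
time: 23.1
position: [0.5667, -0.0489, 0.079]
tool_rot: [0.064, 0.703, -0.063, 0.705]
ft_force: [-2.1, 0.6, 6.0]
grip_width: 0.0237
time: 23.35
position: [0.567, -0.0473, 0.079]
tool_rot: [0.063, 0.703, -0.063, 0.705]
ft_force: [-4.0, -4.8, 5.5]
grip_width: 0.0233
t 23.35 pos [567.  -47.3  79. ] f [-4.  -4.8  5.5] m [-1.2  0.7 -0.1] grip 23.3 q6 -1.67
shift tool [  -0.2 -196.    -0.8] rot [ 0.3  0.1 -0.1] ytool [0.2 1.  0. ] ztool [ 1.  -0.2  0. ]
```

View pics/c4.png

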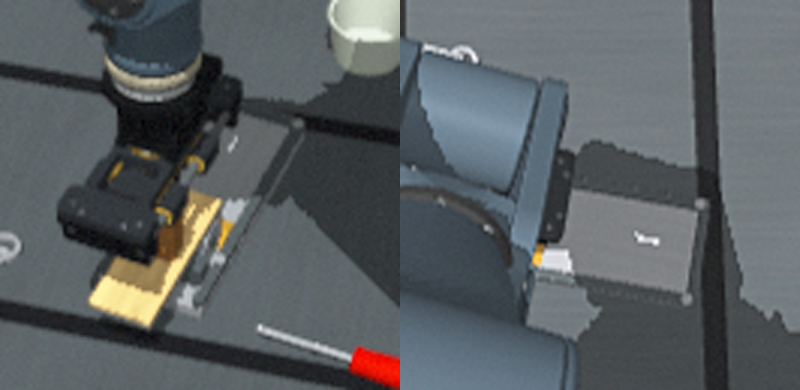

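The view shows the roller hidden under the pad beyond the hump; the abrupt -4.8 N in y at 196 mm of pad travel (192 expected) is the stop. Unload and lift.

```bash
python3 -m inch '[[15,[0.8,0.4,-0.2],[0,0,0]],[15,[0.4,0.1,-0.1],[0,0,0]],[15,[-1.5,0,0],[0,0,0]],[15,[-10,0,0],[0,0,0]],[15,[-25,0,0],[0,0,0]],[15,[-35,0,0],[0,0,0]],[15,[-35,0,0],[0,0,0]],[15,[0,25,0],[0,0,0]],[15,[0,45,0],[0,0,0]],[15,[0,45,0],[0,0,0]],[15,[0,45,0],[0,0,0]],[15,[0,0,0],[0,0,0]]]'; python3 - <<'E'
from look import *
np.set_printoptions(precision=1,suppress=True)
togo([.5495,.1705,.15],97.4)
im=save('side','s5.png');t=save('top','t5.png')
h=np.hstack([cv2.resize(x,(400,390),interpolation=cv2.INTER_CUBIC) for x in (im[110:210,215:318],t[140:240,280:383])])
cv2.imwrite('pics/c5.png',cv2.cvtColor(h,cv2.COLOR_RGB2BGR))
for c in ['side','top']:
    print(c,[(r['pixel'],r['confidence'],onz(c,r['pixel'],.035)*1e3) for r in imaging.tip_of(c,'roller_center')],[(r['pixel'],r['confidence'],onz(c,r['pixel'],.015)*1e3) for r in imaging.tip_of(c,'seat')])
E
```

```text
time: 24.95
position: [0.5972, 0.1146, 0.1903]
tool_rot: [0.065, 0.702, -0.063, 0.707]
ft_force: [0.4, -1.2, -2.3]
grip_width: 0.0237
t 24.95 pos [597.2 114.6 190.3] f [ 0.4 -1.2 -2.3] m [-0.1  0.1  0. ] grip 23.7 q6 -1.39
shift tool [ 40.1  46.3 -57.2] rot [-17.8   0.4  -0.1] ytool [0.2 1.  0. ] ztool [ 1.  -0.2  0. ]
side [([253.8, 166.5], 0.71, array([568.7, -94.4,  35. ]))] [([258.3, 169.6], 0.63, array([ 558.6, -104. ,   15. ]))]
top [([302.6, 188.0], 0.68, array([566.9, -97.3,  35. ]))] [([302.1, 192.5], 0.97, array([557.4, -97.4,  15. ]))]
```

View pics/c5.png

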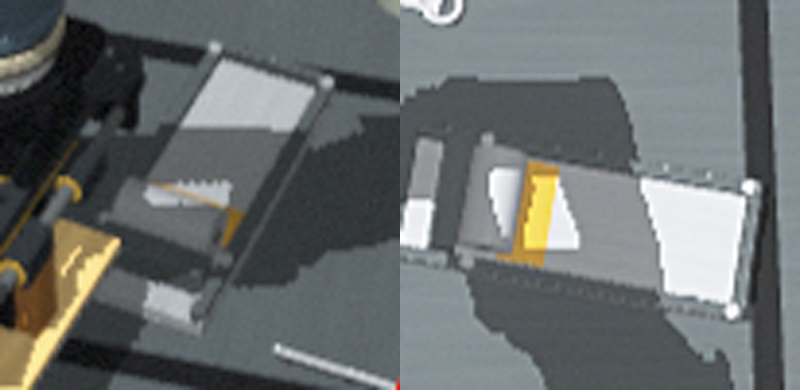

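```bash
python3 -m inch '[[15,[0,20,-25],[-6,0.2,0]],[15,[5,20,-25],[-6,0.2,0]],[15,[10,3,-5],[-5,0,0]],[15,[10,0,0],[0,0,0]],[15,[0,0,0],[0,0,0]]]'; python3 - <<'E'
from look import *
togo([.5505,.167,.0275],97.3)
E
```

```text
time: 25.88
position: [0.5479, 0.155, 0.1646]
tool_rot: [-0.038, 0.706, 0.038, 0.706]
ft_force: [0.4, -0.3, -1.8]
grip_width: 0.0237
t 25.88 pos [547.9 155.  164.6] f [ 0.4 -0.3 -1.8] m [-0.01  0.01 -0.  ] grip 23.7 q6 -1.6
shift tool [137.1  11.6   3.8] rot [-1.1  0.  -0. ] ytool [-0.108  0.994  0.   ] ztool [0.994 0.108 0.   ]
```

```bash
python3 -m inch '[[15,[30,6,2],[-1.1,0,0]],[15,[35,5,0],[0,0,0]],[15,[30,0,0],[0,0,0]],[15,[15,0,0],[0,0,0]],[15,[0,0,0],[0,0,0]],[15,[0,0,0],[0,0,0]]]'; python3 - <<'E'
from look import *
togo([.5505,.167,.0275],97.3)
E
```

```text
time: 26.62
position: [0.557, 0.1634, 0.0549]
tool_rot: [-0.041, 0.702, 0.042, 0.71]
ft_force: [0.3, -0.8, -2.0]
grip_width: 0.0235
t 26.62 pos [557.  163.4  54.9] f [ 0.3 -0.8 -2. ] m [ 0.08  0.04 -0.02] grip 23.5 q6 -1.6
shift tool [27.4  4.4 -6.4] rot [-0.6  0.7  0. ] ytool [-0.117  0.993 -0.   ] ztool [0.993 0.117 0.012]
```

```bash
python3 -m inch '[[15,[7,4,-3],[-0.6,0.7,0]],[15,[8,0,-3],[0,0.1,0]],[15,[5,0,0],[0,0,0]],[15,[0,0,0],[0,0,0]]]'; python3 - <<'E'
from look import *
togo([.5505,.167,.0275],97.3)
E
```

```text
time: 27.12
position: [0.5518, 0.1671, 0.036]
tool_rot: [-0.045, 0.705, 0.045, 0.706]
ft_force: [-0.0, 0.4, -1.9]
grip_width: 0.0236
t 27.12 pos [551.8 167.1  36. ] f [-0.   0.4 -1.9] m [ 0.01  0.01 -0.03] grip 23.6 q6 -1.6
shift tool [ 8.5  0.  -1.3] rot [0.1 0.1 0. ] ytool [-0.128  0.992 -0.   ] ztool [0.992 0.128 0.002]
```

```bash
python3 -m inch '[[15,[4,0,-1],[0,0.1,0]],[15,[2.5,0,0],[0,0,0]],[15,[0.5,0,0],[0,0,0]],[15,[0.5,0,0],[0,0,0]]]';python3 -m inch '[[15,[0.6,0,0],[0,0,0]]]';python3 -m inch '[[15,[0.6,0,0],[0,0,0]]]'
```

```text
time: 27.62
position: [0.5511, 0.167, 0.0281]
tool_rot: [-0.045, 0.706, 0.045, 0.706]
ft_force: [0.2, 0.7, -1.1]
grip_width: 0.0233
time: 27.75
position: [0.5512, 0.167, 0.0275]
tool_rot: [-0.045, 0.705, 0.045, 0.706]
ft_force: [-0.0, 1.1, -2.8]
grip_width: 0.0236
time: 27.88
position: [0.5512, 0.167, 0.0273]
tool_rot: [-0.045, 0.705, 0.045, 0.706]
ft_force: [-1.5, -1.0, 3.9]
grip_width: 0.0237
```

Contact at 27.3 mm, as at the pick-up. Release and go up.

```bash
python3 -m inch '[[15,[0.2,0,0],[0,0,0]],[40,[0,0,0],[0,0,0]],[70,[0,0,0],[0,0,0]],[87,[0,0,0],[0,0,0]],[87,[0,0,0],[0,0,0]],[87,[0,0,0],[0,0,0]],[87,[0,0,0],[0,0,0]]]'
python3 -m inch '[[87,[-15,0,0],[0,0,0]],[87,[-40,0,0],[0,0,0]],[87,[-45,0,0],[0,0,0]],[87,[-45,0,0],[0,0,0]],[87,[0,40,-20],[0,0,0]],[87,[0,45,-25],[0,0,0]],[87,[0,45,-25],[0,0,0]],[87,[0,45,-25],[0,0,0]],[87,[0,45,-25],[0,0,0]],[87,[0,45,-25],[0,0,0]],[87,[0,45,-25],[0,0,0]],[87,[0,0,0],[0,0,0]]]'
python3 - <<'E'
from look import *
np.set_printoptions(precision=1,suppress=True)
o=get_obs();print(o['position'],o['ft_force'])
im=save('side','s6.png');t=save('top','t6.png')
f=lambda x:cv2.resize(x,(400,300),interpolation=cv2.INTER_CUBIC)
h=np.vstack([np.hstack([f(im[110:206,200:328]),f(t[150:246,280:408])]),np.hstack([f(im[215:311,170:298]),f(t[150:246,140:268])])])
cv2.imwrite('pics/c6.png',cv2.cvtColor(h,cv2.COLOR_RGB2BGR))
for c in ['side','top']:
    for n,z in [('roller_center',.035),('seat',.015),('fixture',0)]: print(c,n,[(r['pixel'],r['confidence'],onz(c,r['pixel'],z)*1e3) for r in imaging.tip_of(c,n)])
    for n,z in [('mat',.003),('pad_sole',.015),('roller_center',.04)]:
        for r in imaging.cut_out(c,n):
            cs=max(cv2.findContours(np.array(r['pixels']).astype(np.uint8),0,cv2.CHAIN_APPROX_NONE)[0],key=len)[:,0]
            w=np.array([onz(c,k,z)[:2]*1e3 for k in cs],np.float32);q=cv2.minAreaRect(w);print(c,n,round(r['confidence'],2),np.round(q[0],1),np.round(q[1],1),round(q[2],1))
E
```

```text
time: 28.75
position: [0.5523, 0.1671, 0.0279]
tool_rot: [-0.045, 0.704, 0.045, 0.707]
ft_force: [0.1, -0.7, 0.3]
grip_width: 0.0761
time: 30.25
position: [0.3419, 0.4623, 0.1893]
tool_rot: [-0.042, 0.698, 0.047, 0.713]
ft_force: [0.1, -0.7, -0.7]
grip_width: 0.0872
[0.3 0.5 0.2] [ 0.1 -0.7 -0.7]
side roller_center [([256.5, 166.8], 0.83, array([561.5, -95.1,  35. ]))]
side seat [([257.8, 169.6], 0.63, array([ 559.9, -103.7,   15. ]))]
side fixture [([266.2, 161.1], 0.7, array([ 548.1, -153.3,    0. ]))]
side mat 0.86 [547.4 163.1] [101.4 193.6] 6.6
side mat 0.79 [582.4 413.1] [ 77.4 129.2] 2.0
side mat 0.5 [ 429.5 -455.4] [ 92.9 141.4] 13.0
side pad_sole 0.71 [734.4 252.7] [148.5  83.8] 29.3
side pad_sole 0.62 [545.5 168.5] [ 57.9 155.3] 7.1
side pad_sole 0.45 [444.6 158. ] [47.6 11.1] 83.2
side roller_center 0.84 [ 556.3 -101.7] [42.7 79.8] 80.3
top roller_center [([303.3, 190.2], 0.86, array([560.7, -99.1,  35. ])), ([208.7, 196.0], 0.28, array([544.3, 163.5,  35. ]))]
top seat [([302.1, 192.4], 0.75, array([557.6, -97.4,  15. ]))]
top fixture [([327.4, 198.3], 0.79, array([ 543. , -170.4,    0. ])), ([204.3, 196.2], 0.23, array([548.8, 181.2,   0. ]))]
top mat 0.78 [581.4 423.1] [ 80.5 146.4] 2.2
top mat 0.66 [547.2 164.7] [100.  188.7] 6.9
top pad_sole 0.91 [731.1 255.8] [154.4  60.6] 29.6
top pad_sole 0.89 [544.2 166.6] [ 61.  150.1] 6.7
top pad_sole 0.76 [376.4 169.4] [ 56.7 148.8] 73.2
top roller_center 0.76 [557.6 -99.3] [38.2 74.8] 77.9
```

View pics/c6.png

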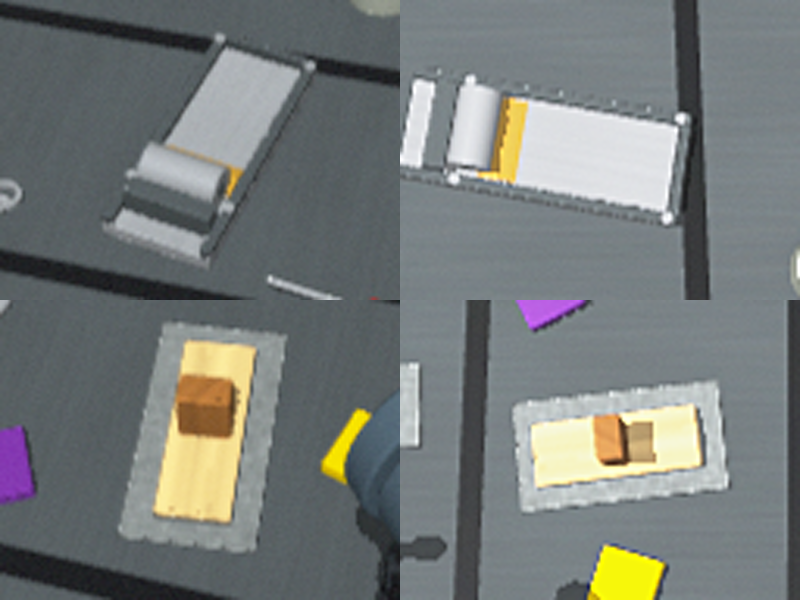

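```bash
python3 -c "
from rig import robot
print(robot.hand_in())"
```

```text
the job is handed in; nothing more can be done
None
```

The job is done and handed in at about 30.5 s, but no verdict was reported. I picked up the tan pad by its handle and laid its sole on the roller. Pressed on from above, it rolled the roller over the hump, about 5.4 mm high, to the stop. Then I laid the pad back on the larger mat and let go.

- **Pressing force:** readings were about 6 to 11 N, checked after each few rows of motion rather than continuously. The pad travelled 196 mm against about 192 mm expected. Stop contact showed as a sudden -4.8 N along the runway.
- **Roller:** the last pictures show it against the stop block. Its outline in the top view puts it 0.3 mm from the seat point along the runway, with the camera good to about 2 mm. The network's centre point and the side view differ from that by a few millimetres. It looks up to about 1.5° off square, which is near the measuring noise. It may also have shifted sideways a little, by an amount too uncertain to state.
- **Pad and mat:** the pad lies flat and lengthwise within the mat, about 4 mm from its centre and turned the same way within 1°.
- **Other things:** I avoided the look-alikes and bystanders throughout, but did not measure every one of them again at the end. The gripper is clear of everything.

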